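Bring the pressure vessel's valve upright on an end-over-end rotator and lock the wheel

ROBOT

A 6-joint arm with a two-finger parallel gripper is mounted at the origin on a cart in front of the work surface, level with it; the furniture and walls round the work are solid. World frame = base frame: x ahead of the robot, y to its left, z up, the work surface at z = 0. Lengths are in mm, angles in rad, forces in N, time in s.
With the tool pointing down it reaches from about 425 to 950 mm from the base axis. Payload 3.5 kg.
Tool frame: the origin (TCP) lies midway between the tips of the shut fingers; the grasp point (between the pads) lies 19 mm behind it; z points along the fingers, y is the line along which they close (so a half turn about z gives the same grasp; the last joint's range is limited). The gripper opens to 85 mm and grips with 20 to 120 N. Pads are 22 mm wide; open, the fingers measure 114 mm over their backs; the gripper's body (76 mm by 85 mm) begins 54 mm behind the grasp point. The pads swing forward as they close: fully open they stand 13 mm farther back than shut.
Start: joints at [-1.394, 0.286, 1.577, -0, 1.279, -0.15], TCP at [216.708, -639.253, 231.325] pointing down, gripper open.
Joint ranges: [-2.77, 2.77], [-0.9, 2.22], [0.21, 2.48], [-1.53, 4.67], [0.24, 2.81], [-2.84, 2.84]. Speed limits (rad/s): [2.79, 2.79, 3.14, 3.14, 3.14, 3.14].

INTERFACE

Orientations are given as a unit quaternion [w, x, y, z].
In Python, from cell import * gives the robot as it stands.
- The arm moves only by the tool move_arm, never from a script. Its argument "series" is a list of rows, each a list of 5 numbers: the shift along the tool's x, y, z normalised to -1 to 1, where 1 is 0.5 m, then the turn about the tool's z normalised to -1 to 1, where 1 is 0.5 rad, then the opening, from -1 (shut) to 1 (fully open). A call has 1 to 5 rows; each row shifts and turns the commanded pose from where the row before left it, along the tool's axes as they then stand; what a row does not reach is not made up. A row lasts 1/8 s, in which the tool goes at most 62.5 mm and 10.7 degrees, less where a joint would pass 70% of its speed; a pose out of reach is approached as far as the arm can. A call with a number of a shift or a turn outside -1 to 1 is refused whole. A call with a gripper value outside its range is refused whole. The fingers move at their own pace and stop on an object; "squeeze" is the grip in N (left out, the last holds). Time passes only in rows, so rows that do not move let the fingers close. It gives the time, the measured TCP pose, the force, the opening and the grip force at its end, in the units of the state.
- sense(): the state, without advancing time (a new reading comes with each control period).
- capture(name): name is "side" or "top"; returns (picture, depth): 384x512x3 uint8, red, green, blue; 384x512 float32, mm along the optical axis (not along the pixel's ray), 0 where there is no reading.
- camera_info(name): a dict with "fov_y" (degrees; the focal length in pixels is half the picture's height over the tangent of half this angle, whatever the lens; pixels are square), "cx", "cy" (the principal point, pixels), "position" and "rotation" of the camera in the world. Camera axes: x right, y up, looking along -z (the intrinsics and any distortion apply to the point x, -y, -z); pixel columns grow to the right and rows downward; lengths in mm; the calibration is good to about 2 mm. A picture is of the moment at which its call begins. camera_info takes no time and is no camera call.
- close_job(): hands the job in; it is judged then, once.
Trained networks look in the newest picture that a camera, given by its name, has taken for a name from the list of things; names that differ only in an ending like _2 or _b are one class to them, and where a whole thing is asked for, a point or a joint stands for the part that bears it (a point fixed in the world has none). Each returns a list of dicts, best first, with "score" (0 to 1); they miss things now and then, are a little off and sometimes report something else, mostly with a low value. They report only what shows in the picture. A call takes as long as a camera call.
- outline_of(camera, label): "mask" (384x512 bool, what is visible of it).
- place_of(camera, label): "at" ([x, y, z] in mm, in world coordinates, good to about 4 mm: a listed point, or the origin of a listed thing).
The state is a dict: "t": time; "joint_positions": joint angles; "dq": joint speeds; "joint_efforts": joint torques, N m; "eef_pos": TCP position; "ee_rot": TCP orientation; "force": force on the tool from outside, world axes, zero at the start; "ft_torque": the same for the moment, N m; "gripper_width": finger opening in mm; "grasp_force": force on a finger pad.
Only numpy, scipy, OpenCV 4.12 (cv2) and the standard library are available. Lean on these libraries where they do the work, as an engineer would, in place of code of your own. Each camera call takes 0.05 s, during which the arm holds its last target. There are 200 camera calls.

TASK

The end-over-end rotator has stopped with its steel pressure vessel hanging low, and the vessel can only be vented with its valve stem pointing straight up. With shut fingertips push the wheel's arms round, one after another and gently, until the valve stem points straight up, then press the locking bolt on top of the machine all the way down so that its nose drops into the wheel's notch. Grip and lift nothing, keep off the valve itself, do not spin the wheel or shove the machine, and leave the things round it where they stand.

Things in the scene. Friction and masses are not known exactly. Their poses are not given: they have to be found in the camera images.
- rotator: the whole machine, 8 kg on rubber feet: grey gear housing (112 deep, 118 wide, top at 252) on a steel base plate 185 x 160. Origin: centre of its underside; z up, +x from its front (wheel side, towards the robot) to its back, y to its left. The wheel's axle runs along its x at height 190. It slides or tips if shoved hard
- rotor: the wheel in front of the housing: five bar arms 72 degrees apart, no rim. Origin: on the axle in the bars' middle plane, 115 in front of the machine's origin, 190 above the bench. x along the axle; z out along the arm with the steel vessel. Turns either way without stops; friction (0.3 N m, about 3 N at an arm's end) holds it where it is left. Valve at start: 108 to 180 degrees from up, either side
- bar_end (a point): centre of the outer end of the valve arm's bar, 140 from the axle. All bars: 18 wide, 14 thick along the axle, from the hub (30 radius) to 140, with black rubber sleeves (20 wide, 16 thick) from 90 out. Behind each (from 7 to 54 behind the bars' middle plane) a container up to 46 wide is clamped, 40 to 125 from the axle: one steel vessel, four white plastic bottles
- valve: brass valve on the steel vessel, turns with the wheel: a thin stem (12 across at most, 18 at its foot) standing out radially from the vessel's end, 125 to 163 from the axle, 31 behind the bars' middle plane. Origin: foot of the stem; its z axis is the way the stem points, to be straight up at the end. Not to be touched
- bolt_top (a point): centre of the top of the locking bolt's black mushroom knob (30 across), 336 above the bench when up; the bolt is vertical, 41 in front of the machine's origin, 74 behind the bars' middle plane. Press from above
- bolt (a joint): travel of the locking bolt in m: 0 up, 0.0145 fully down. Slides at 3 N (up to about 15 N while drawing the wheel into line), stays where left. Its nose enters one of five V notches of the wheel's disc only with an arm (any) within about 5 degrees of straight up, then pulls it into line (to about 2 degrees) and locks it; else it stops on the disc's edge after about 4 mm
- beaker: clear beaker, 65 across, 83 high, loose bystander; origin under its centre
- tin: lidded moisture tin, 64 across, 37 high, loose bystander; origin under its centre
- timer: small white timer, 60 x 60 x 18, loose bystander; origin under its centre

How it is judged (in metres and radians):
At the end, for the whole second after the job is handed in: The valve stem points straight up within 0.08 rad, the locking bolt is at least 12.5 mm down in its notch, the wheel is at rest and the machine stands level (angle between valve's own z axis and vertical below 0.08 rad and value of joint bolt above 0.0125 m and angular speed of rotor below 0.05 rad/s and angle between rotator's own z axis and vertical below 0.03 rad); the robot touches nothing.
It fails at once if the valve is pushed or touched with more than 3 N (contact force between any of the fingers, the arm and valve above 3 N).
It fails at once if the wheel is gripped hard or forced (over 60 N between fingers and wheel) (contact force between the fingers and rotor above 60 N).
It fails at once if the wheel is spun (over 5 rad/s) (angular speed of rotor above 5 rad/s).
It fails at once if the machine is shoved (20 mm), lifted or tipped (distance of rotator from where it was at the start of the episode above 0.02 m or angle between rotator's own z axis and vertical above 0.08 rad).
It fails at once if a bystander is moved more than 25 mm or lifted (distance of any of beaker, tin, timer from where it was at the start of the episode above 0.025 m).
It also fails if it takes over 64 s, if anything falls off the work surface, if the arm or the gripper's body presses on something with over 40 N, if the wrist force passes 120 N, or if a joint passes its speed limit or range.

## Working session

There is one attempt and no reset: what is moved stays moved. The work goes in short steps, Python scripts to look and compute and a tool call to move; the robot and the scene stay as the last step left them, time stands still between calls to the robot, and variables do not carry over. Pictures are saved under pics/ and viewed, at most 10 in all, crops included, and the job is handed in when it is done.

Besides the shell and the picture viewer there is one more tool, called after "Emit:" as name([rows], argument=value, ...), one row to a line, values as JSON. move_arm: Moves the arm, as the interface text tells. Its arguments: {"type":"object","properties":{"series":{"type":"array","items":{"type":"array","items":{"type":"number"}}},"squeeze":{"type":"number"}},"required":["series"]}

```bash
ls; mkdir -p pics; python3 - <<'E'
from cell import *
import cv2,numpy as np
for c in ("side","top"):
    p,d=capture(c); cv2.imwrite(f"pics/{c}0.png",p[:,:,::-1])
    i=camera_info(c); print(c,i)
    for n in ("rotator","rotor","bar_end","valve","bolt_top","beaker","tin","timer"):
        print(n,[(np.round(r["at"]).tolist(),round(r["score"],2)) for r in place_of(c,n)[:3]])
s=sense(); print(s)
E
```

```text
pics
side {'fov_y': 51.881266883873806, 'cx': 253.1982751289663, 'cy': 192.38401994616666, 'position': array([ 342.57201645, -571.27655725,  624.48314468]), 'rotation': array([ 0.84827823,  0.51585899, -0.0624659 , -0.10203705])}
rotator [([561.0, 338.0, 1.0], 0.62)]
rotor [([451.0, 309.0, 192.0], 0.94), ([469.0, 4.0, -2.0], 0.55)]
bar_end [([482.0, 186.0, 134.0], 0.68)]
valve [([505.0, 210.0, 136.0], 0.49)]
bolt_top [([520.0, 327.0, 335.0], 0.52)]
beaker [([477.0, 121.0, -2.0], 0.64)]
tin [([551.0, 49.0, 4.0], 0.72)]
timer [([466.0, 1.0, -6.0], 0.62)]
top {'fov_y': 51.497867622319994, 'cx': 248.33275705154207, 'cy': 199.95201173087304, 'position': array([ 442.83630691,  199.175753  , 1218.14407944]), 'rotation': array([ 0.71049537,  0.02278834, -0.02972167, -0.70270452])}
rotator [([558.0, 338.0, 2.0], 0.56)]
rotor [([447.0, 311.0, 190.0], 0.82)]
bar_end [([482.0, 189.0, 129.0], 0.91)]
valve [([509.0, 206.0, 136.0], 0.42)]
bolt_top [([521.0, 329.0, 338.0], 0.53)]
beaker [([478.0, 126.0, 0.0], 0.59)]
tin [([550.0, 50.0, 3.0], 0.6)]
timer [([471.0, 6.0, 1.0], 0.87), ([445.0, 312.0, 189.0], 0.28)]
{'t': 0.9, 'joint_positions': array([-1.39400876e+00,  2.86307065e-01,  1.57670930e+00,  1.11013949e-05,
        1.27860125e+00, -1.49996076e-01]), 'dq': array([ 0.00072612,  0.00012969,  0.00063438, -0.00059263,  0.00139232,
       -0.00111485]), 'joint_efforts': array([ 3.67484135e-04, -4.05956340e+01, -2.92945397e+01, -1.39742328e-04,
        4.93031730e-04, -2.48210332e-07]), 'eef_pos': array([ 216.70389954, -639.24970702,  231.31510885]), 'ee_rot': array([-1.25508325e-05,  9.86681487e-01,  1.62664204e-01,  5.14774414e-06]), 'force': array([ 0.16777244, -0.60015623, -0.29439724]), 'ft_torque': array([-0.00478612,  0.00772967,  0.00588892]), 'grasp_force': 0.0, 'gripper_width': 85.29850887613793}
```

View pics/side0.png

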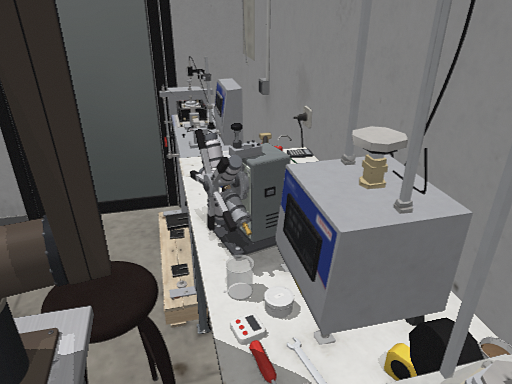

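View pics/top0.png

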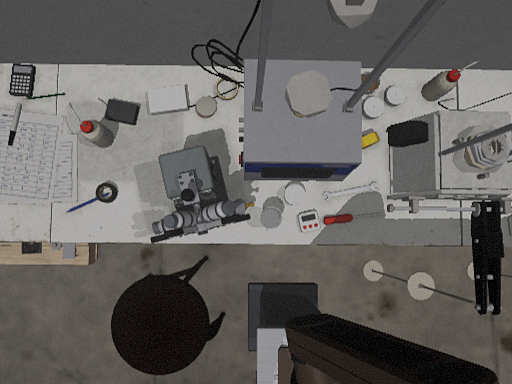

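The side picture shows the wheel at about (222,185), with the steel vessel and brass valve low on the right at (240,228). The black bolt knob is at (237,130), the beaker at (240,275), and an oven to the right of the wheel. The top picture shows the machine at (190,190), its wheel bar running from (155,238) to (248,210), and the knob at (187,196). There is an instrument with rods at far right. Next I measure poses and obstacle heights for the sweep over.

```bash
cat > h.py <<'E'
from cell import *
import numpy as np
from scipy.spatial.transform import Rotation as R
def cloud(c):
    p,d=capture(c); i=camera_info(c); f=192/np.tan(np.radians(i["fov_y"]/2))
    v,u=np.mgrid[:384,:512]; q=i["rotation"]
    P=np.stack([(u-i["cx"])/f*d,-(v-i["cy"])/f*d,-d],-1)
    return p,R.from_quat(np.r_[q[1:],q[0]]).apply(P.reshape(-1,3)).reshape(384,512,3)+i["position"],d>0
def poses(k=3):
    o={n:[] for n in("rotator","rotor","bar_end","valve","bolt_top")}
    for _ in range(k):
        for c in("side","top"):
            capture(c)
            for n in o:
                r=place_of(c,n)
                if r and r[0]["score"]>.3:o[n].append(r[0]["at"])
    return {n:np.median(a,0) if a else None for n,a in o.items()}
E
python3 - <<'E'
from h import *
p,P,ok=cloud("top"); P=P[ok]
x,y,z=P.T; 
for y0 in range(-450,500,50):
    print(y0,[int(z[(y>=y0)&(y<y0+50)&(x>=x0)&(x<x0+50)].max(initial=-999)) for x0 in range(200,850,50)])
o=poses(2); 
for n in o: print(n,o[n])
E
```

```text
-450 [95, -332, -930, -933, 6, 5, 208, 254, 305, 295, 259, 287, 83]
-400 [-928, -925, -926, -931, 6, 7, 205, 258, 293, 294, 261, 210, 62]
-350 [-934, -931, -932, -932, 5, 7, 206, 220, 480, 478, 212, 208, 7]
-300 [-931, -931, -928, -934, 6, 111, 195, 195, 201, 197, 198, 195, 35]
-250 [-933, -933, -929, -936, 5, 99, 107, 80, 86, 198, 197, 39, 41]
-200 [-929, -927, -926, -935, 6, 17, 6, 11, 7, 164, 171, 41, 44]
-150 [-931, 710, -928, -937, 7, 26, 5, 11, 7, 57, 63, -999, -999]
-100 [695, 710, -927, -934, 5, 28, 10, 214, 276, 277, 739, 331, 278]
-50 [684, -932, -929, -931, 18, 27, 17, 228, 277, 277, 739, 311, 279]
0 [575, -928, -927, -929, 19, 22, 42, 231, 277, 379, 732, 383, 279]
50 [414, -929, -934, -932, 5, 84, 39, 230, 277, 381, 743, 383, 279]
100 [-928, -930, -927, -933, 84, 86, 83, 229, 277, 277, 382, 381, 278]
150 [-928, -929, -924, -934, 7, 153, 154, 226, 277, 279, 733, 286, 278]
200 [-932, -932, -929, -935, 6, 299, 293, 196, 276, 276, 276, 276, 276]
250 [-929, -929, -929, -922, 226, 283, 279, 254, 254, 24, 5, 5, 22]
300 [-930, -930, -930, -936, 288, 289, 338, 282, 256, 246, 5, 20, 22]
350 [-240, -575, -903, -929, 317, 308, 277, 283, 256, 5, 5, 4, 34]
400 [-238, -246, -833, -927, 194, 194, 20, 252, 254, 5, 6, 5, 37]
450 [-241, -241, -932, -929, 6, 6, 4, 5, 5, 6, 7, 31, 36]
rotator [558.8 336.9  -0.6]
rotor [448.6 310.  189.4]
bar_end [479.7 188.3 129.7]
valve [507.1  209.   134.05]
bolt_top [519.85 329.   337.6 ]
```

```bash
cat >> h.py <<'E'
Y=0.25; AX=np.array([np.cos(Y),np.sin(Y),0]); LF=np.array([-np.sin(Y),np.cos(Y),0]); UP=np.array([0,0,1.]); C=np.array([448,310,190.])
def pt(a,l,z): return C+a*AX+l*LF+(z-190)*UP
def yaw():
    w,x,y,z=sense()["ee_rot"]; M=R.from_quat([x,y,z,w]).as_matrix(); return np.arctan2(M[1,0],M[0,0])
def rows(wps,p=None,step=58):
    p=sense()["eef_pos"] if p is None else p
    for w in wps:
        d=(np.array(w)-p); n=int(np.ceil(np.linalg.norm(d)/step)); v=np.array([d@AX,-d@LF,-d[2]])/n/500
        print(n,"x",np.round(v,4).tolist()); p=np.array(w)
def corner(phi,r=115,h=10):
    f=np.radians(phi); return r*np.sin(f)-h*np.cos(f), 190+r*np.cos(f)+h*np.sin(f)
E
python3 - <<'E'
from h import *
print(yaw()); rows([(300,-550,400),(420,-330,420),(460,-100,420),(450,100,420),pt(-9,12,400)])
E
```

```text
0.3267387456740232
4 x [0.0514, -0.0329, -0.0843]
5 x [0.0683, -0.0734, -0.008]
5 x [0.0383, -0.0852, 0.0]
4 x [0.0199, -0.0981, 0.0]
4 x [0.0205, -0.108, 0.01]
```

Emit:
move_arm([
  [0,0,-0.04,0.15,-1],
  [0,0,-0.08,0,-1],
], squeeze=60)

```text
t: 2.4
eef_pos: [216.5, -638.1, 289.0]
ee_rot: [-0.003, 0.992, 0.125, -0.0]
force: [-0.3, -0.3, 0.6]
gripper_width: 51.8
grasp_force: 0.0
```

Emit:
move_arm([
  [0.05,-0.033,-0.084,0,-1],
  [0.05,-0.033,-0.084,0,-1],
  [0.05,-0.033,-0.05,0,-1],
  [0.05,-0.033,-0.01,0,-1],
  [0.068,-0.073,0,0,-1],
])

```text
t: 3.02
eef_pos: [321.3, -506.5, 406.0]
ee_rot: [0.001, 0.992, 0.125, 0.0]
force: [0.6, -1.2, 1.0]
gripper_width: 0.2
grasp_force: 0.0
```

Emit:
move_arm([
  [0.068,-0.073,0,0,-1],
  [0.068,-0.073,0,0,-1],
  [0.068,-0.073,0,0,-1],
  [0.068,-0.073,0,0,-1],
  [0.038,-0.085,0,0,-1],
])

```text
t: 3.65
eef_pos: [424.8, -283.8, 405.2]
ee_rot: [-0.0, 0.992, 0.126, 0.0]
force: [-0.5, 1.1, -0.1]
gripper_width: -0.1
grasp_force: 0.0
```

```bash
python3 - <<'E'
from h import *
print(sense()["eef_pos"],yaw()); rows([(455,-100,420),(450,100,420),pt(-9,12,400)])
E
```

```text
[ 424.83382704 -283.7969643   405.24250129] 0.2525464004290901
4 x [0.0374, -0.0853, -0.0074]
4 x [0.0223, -0.0975, 0.0]
4 x [0.0205, -0.108, 0.01]
```

Emit:
move_arm([
  [0.03,-0.085,-0.007,0,-1],
  [0.03,-0.085,-0.007,0,-1],
  [0.03,-0.085,0,0,-1],
  [0.03,-0.085,0,0,-1],
  [0.022,-0.097,0,0,-1],
])

```text
t: 4.28
eef_pos: [438.3, -54.8, 412.4]
ee_rot: [0.0, 0.992, 0.125, 0.0]
force: [0.0, 0.8, -0.6]
gripper_width: 0.1
grasp_force: 0.0
```

Emit:
move_arm([
  [0.022,-0.097,0,0,-1],
  [0.022,-0.097,0,0,-1],
  [0.022,-0.097,0,0,-1],
  [0.02,-0.1,0,0,-1],
  [0,0,0,0,-1],
])

```text
t: 4.9
eef_pos: [430.6, 146.7, 412.5]
ee_rot: [-0.0, 0.992, 0.128, 0.0]
force: [0.4, 0.3, 0.0]
gripper_width: 0.0
grasp_force: 0.0
```

```bash
python3 - <<'E'
from h import *
print(sense()["eef_pos"],yaw()); rows([pt(-9,12,400)])
o=poses(1)
for n in o: print(n,o[n])
E
```

```text
[430.59062022 146.66510051 412.49234711] 0.25755264188453125
3 x [0.0322, -0.1106, 0.0083]
rotator [561.15 338.3   -2.15]
rotor [449.15 308.85 188.  ]
bar_end [481.25 185.35 130.2 ]
valve [506.95 210.35 137.45]
bolt_top [480.4  317.7  262.95]
```

Emit:
move_arm([
  [0.032,-0.11,0,0,-1],
  [0.032,-0.11,0,0,-1],
  [0.032,-0.11,0,0,-1],
  [0,0,0.025,0.015,-1],
  [0,0,0,0,-1],
])

```text
t: 6.12
eef_pos: [436.3, 315.2, 398.0]
ee_rot: [0.001, 0.993, 0.122, -0.002]
force: [-0.7, -0.7, -0.9]
gripper_width: -0.1
grasp_force: 0.0
```

```bash
python3 - <<'E'
from h import *
import cv2
print(sense()["eef_pos"],yaw()); 
print(corner(28.5)); p=sense()["eef_pos"]-C; print("a,l,z",p@AX,p@LF,p[2]+190)
for ph in range(28,79,10): l,z=corner(ph); print(ph,round(l-14.5),round(z))
p,_=capture("side"); cv2.imwrite("pics/s1.png",cv2.resize(p[90:270,150:340,::-1],None,fx=3,fy=3))
E
```

```text
[436.26427132 315.24895946 397.98356673] 0.24468527002366902
(np.float64(46.085086303235315), np.float64(295.8355555587221))
a,l,z -10.072279940439044 7.989247765718308 397.9835667292937
28 31 296
38 48 287
48 64 274
58 78 259
68 88 242
78 96 224
```

View pics/s1.png

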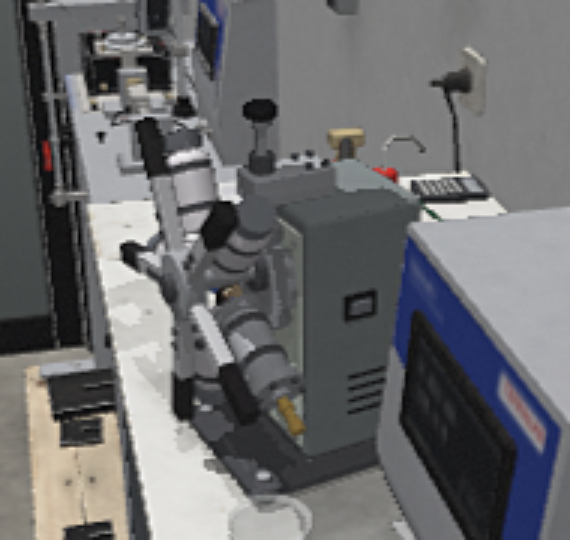

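The crop shows the wheel as before: valve low right at (285,410), one arm up-left at (150,140), one up-right at (220,220), knob at (260,110). The gripper isn't visible, so I check the projection and take a full frame.

```bash
python3 - <<'E'
from h import *
import cv2
p,P,ok=cloud("side"); i=camera_info("side"); f=192/np.tan(np.radians(i["fov_y"]/2)); q=i["rotation"]
m=R.from_quat(np.r_[q[1:],q[0]]).inv()
im=p[:,:,::-1].copy()
for X,c in((sense()["eef_pos"],(0,0,255)),(np.array([520,329,337]),(0,255,0)),(C,(255,0,0))):
    a=m.apply(X-i["position"]); u=(int(i["cx"]-f*a[0]/a[2]),int(i["cy"]+f*a[1]/a[2])); print(u); cv2.circle(im,u,4,c,1)
t,_=capture("top")
cv2.imwrite("pics/b2.png",np.hstack([im,t[:,:,::-1]])[:, :][::1,::1] if 0 else cv2.resize(np.hstack([im[:,60:460],t[:,60:460,::-1]]),(800,384)))
E
```

```text
(200, 100)
(235, 122)
(210, 184)
```

View pics/b2.png

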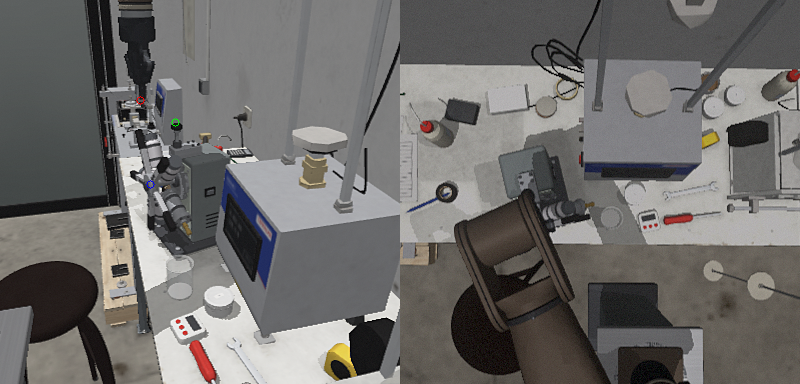

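The frame shows the gripper tip above the wheel at about (140,90), the wheel hub at (150,184), and the knob at (175,127). The bystanders are undisturbed. Now I descend on the right side of the upper-left arm.

Emit:
move_arm([
  [0,0,0.07,0,-1],
  [0,0,0.07,0,-1],
  [0,0,0.06,0,-1],
  [0,0,0,0,-1],
])

```text
t: 6.78
eef_pos: [435.9, 314.1, 297.6]
ee_rot: [0.001, 0.993, 0.121, -0.002]
force: [-0.2, 0.2, -0.3]
gripper_width: 0.1
grasp_force: 0.0
```

```bash
python3 - <<'E'
from h import *
import cv2
p=sense()["eef_pos"]-C; print("a,l,z",p@AX,p@LF,p[2]+190)
p,P,ok=cloud("side"); cv2.imwrite("pics/s3.png",cv2.resize(p[70:270,150:340,::-1],None,fx=3,fy=3))
E
```

```text
a,l,z -10.675015748854557 6.966285815605482 297.6066158058985
```

View pics/s3.png

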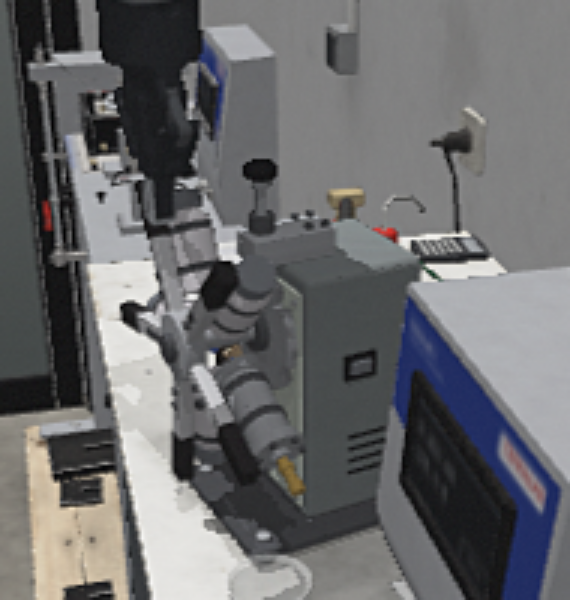

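The finger sits just right of the upper-left arm at (165,190), clear of the other arms. Now the first stroke.

Emit:
move_arm([
  [0,-0.024,0,0,-1],
  [0,-0.024,0,0,-1],
  [0,-0.017,0.009,0,-1],
  [0,-0.017,0.009,0,-1],
  [0,0,0,0,-1],
])

```text
t: 7.45
eef_pos: [426.3, 356.1, 290.2]
ee_rot: [0.0, 0.992, 0.122, -0.001]
force: [-0.5, 0.2, 0.2]
gripper_width: 0.2
grasp_force: 0.0
```

Emit:
move_arm([
  [0,-0.016,0.013,0,-1],
  [0,-0.016,0.013,0,-1],
  [0,-0.014,0.015,0,-1],
  [0,-0.014,0.015,0,-1],
  [0,0,0,0,-1],
])

```text
t: 8.07
eef_pos: [418.8, 384.7, 261.0]
ee_rot: [0.001, 0.993, 0.122, -0.001]
force: [-0.2, -0.7, 0.9]
gripper_width: 0.2
grasp_force: 0.0
```

```bash
cat >> h.py <<'E'
def where():
    p=sense()["eef_pos"]-C; print("a,l,z",np.round([p@AX,p@LF,p[2]+190],1),yaw())
def vang(k=2):
    o=poses(k)
    for n in o:
        if o[n] is not None:
            d=o[n]-C; print(n,np.round(o[n]),"a,l",np.round([d@AX,d@LF]),"phi",round(np.degrees(np.arctan2(d@LF,d[2])),1))
E
python3 - <<'E'
from h import *
where(); vang()
E
```

```text
a,l,z [ -9.8  79.6 261. ] 0.24502538274162772
rotator [560. 336.   0.] a,l [115.  -2.] phi -179.4
rotor [449. 311. 189.] a,l [1. 1.] phi 139.5
bar_end [483. 175. 196.] a,l [   1. -139.] phi -87.6
valve [509. 198. 192.] a,l [  31. -123.] phi -88.9
bolt_top [519. 330. 338.] a,l [73.  2.] phi 0.6
```

Emit:
move_arm([
  [0,-0.01,0.016,0,-1],
  [0,-0.01,0.018,0,-1],
  [0,-0.007,0.018,0,-1],
  [0,0,0,0,-1],
])

```text
t: 9.78
eef_pos: [415.6, 397.6, 235.2]
ee_rot: [0.001, 0.993, 0.122, -0.001]
force: [-0.2, -0.1, -0.1]
gripper_width: 0.1
grasp_force: 0.0
```

```bash
python3 - <<'E'
from h import *
where(); vang()
E
```

```text
a,l,z [ -9.7  92.8 235.2] 0.24492482757070108
rotator [557. 338.  -0.] a,l [113.  -0.] phi -179.9
rotor [448. 311. 191.] a,l [0. 1.] phi 56.4
bar_end [482. 179. 231.] a,l [   0. -136.] phi -73.1
valve [508. 202. 227.] a,l [  32. -119.] phi -72.7
bolt_top [520. 327. 337.] a,l [74. -1.] phi -0.4
```

Emit:
move_arm([
  [0,0,-0.11,0,-1],
  [0,0,-0.11,0,-1],
  [0,0,-0.11,0,-1],
  [0,0.09,0,0,-1],
  [0,0.09,0,0,-1],
])

```text
t: 11.6
eef_pos: [438.3, 309.7, 403.1]
ee_rot: [-0.0, 0.992, 0.123, 0.001]
force: [-0.5, -0.3, 0.1]
gripper_width: 0.1
grasp_force: 0.0
```

Emit:
move_arm([
  [0,0.095,0,0,-1],
  [0,0,0,0,-1],
  [0,0,0,0,-1],
])

```text
t: 11.98
eef_pos: [449.5, 264.5, 401.9]
ee_rot: [-0.0, 0.993, 0.122, 0.0]
force: [-1.3, -0.1, 0.1]
gripper_width: 0.3
grasp_force: 0.0
```

```bash
python3 - <<'E'
from h import *
where()
for ph in (-1,8,18,28): l,z=corner(ph); print(ph,round(l-14.5,1),round(z,1))
E
```

```text
a,l,z [ -9.8 -44.5 401.9] 0.2439954677038997
-1 -26.5 304.8
8 -8.4 305.3
18 11.5 302.5
28 30.7 296.2
```

Emit:
move_arm([
  [0,0,0.1,0,-1],
  [0,0,0.094,0,-1],
  [0,-0.018,0,0,-1],
  [0,-0.018,0,0,-1],
  [0,-0.018,0,0,-1],
])

```text
t: 12.6
eef_pos: [443.7, 291.4, 307.7]
ee_rot: [0.0, 0.992, 0.122, 0.002]
force: [-0.6, -3.1, 1.7]
gripper_width: 0.1
grasp_force: 1.3
```

Emit:
move_arm([
  [0,-0.018,0,0,-1],
  [0,-0.02,0.003,0,-1],
  [0,-0.02,0.003,0,-1],
  [0,-0.019,0.006,0,-1],
  [0,-0.019,0.006,0,-1],
])

```text
t: 13.22
eef_pos: [431.4, 337.8, 295.8]
ee_rot: [-0.0, 0.993, 0.122, 0.0]
force: [1.2, -1.2, 3.3]
gripper_width: -0.1
grasp_force: 1.4
```

Emit:
move_arm([
  [0,-0.017,0.009,0,-1],
  [0,-0.017,0.009,0,-1],
  [0,-0.016,0.013,0,-1],
  [0,0,0,0,-1],
])

```text
t: 13.72
eef_pos: [424.4, 361.7, 278.6]
ee_rot: [0.0, 0.992, 0.122, -0.001]
force: [-0.3, 0.3, 0.5]
gripper_width: 0.0
grasp_force: 0.0
```

```bash
python3 - <<'E'
from h import *
where(); vang()
E
```

```text
a,l,z [-10.1  55.9 278.6] 0.24520682048597592
rotator [559. 337.  -1.] a,l [115.  -1.] phi -179.6
rotor [448. 310. 190.] a,l [0. 0.] phi 53.6
bar_end [469. 238. 310.] a,l [  2. -75.] phi -32.2
valve [496. 256. 296.] a,l [ 33. -65.] phi -31.4
bolt_top [520. 328. 336.] a,l [74. -0.] phi -0.1
```

Emit:
move_arm([
  [0,-0.016,0.01,0,-1],
  [0,-0.014,0.015,0,-1],
  [0,-0.014,0.015,0,-1],
  [0,-0.01,0.016,0,-1],
  [0,0,0,0,-1],
])

```text
t: 15.55
eef_pos: [418.1, 387.9, 250.9]
ee_rot: [0.0, 0.992, 0.122, -0.001]
force: [-0.5, -0.7, -0.1]
gripper_width: -0.0
grasp_force: 0.0
```

Emit:
move_arm([
  [0,-0.01,0.014,0,-1],
  [0,-0.007,0.014,0,-1],
  [0,0,0,0,-1],
  [0,0,0,0,-1],
])

```text
t: 16.05
eef_pos: [416.7, 395.9, 237.9]
ee_rot: [-0.0, 0.993, 0.122, -0.0]
force: [0.3, -0.6, 0.2]
gripper_width: -0.2
grasp_force: 0.0
```

```bash
python3 - <<'E'
from h import *
where(); vang(4)
E
```

```text
a,l,z [ -9.1  91.  237.9] 0.2442662652393058
rotator [560. 337.  -1.] a,l [115.  -1.] phi -179.6
rotor [448. 310. 189.] a,l [-1.  0.] phi 178.8
bar_end [451. 304. 332.] a,l [ 1. -7.] phi -2.6
valve [480. 313. 315.] a,l [32. -5.] phi -2.2
bolt_top [519. 330. 336.] a,l [73.  2.] phi 0.7
```

Emit:
move_arm([
  [0,-0.003,0.0085,0,-1],
  [0,0,0,0,-1],
  [0,0,0,0,-1],
])

```text
t: 18.82
eef_pos: [416.5, 397.3, 234.1]
ee_rot: [-0.0, 0.993, 0.122, 0.0]
force: [0.2, -0.0, 1.3]
gripper_width: -0.2
grasp_force: 0.5
```

```bash
python3 - <<'E'
from h import *
where(); vang(4)
E
```

```text
a,l,z [ -8.9  92.4 234.1] 0.24435831730678784
rotator [561. 337.  -0.] a,l [116.  -2.] phi -179.5
rotor [448. 311. 190.] a,l [0. 1.] phi 98.3
bar_end [451. 308. 331.] a,l [ 3. -3.] phi -1.3
valve [480. 316. 314.] a,l [33. -2.] phi -1.1
bolt_top [520. 328. 337.] a,l [74. -0.] phi -0.1
```

Emit:
move_arm([
  [0,0,-0.09,0,-1],
  [0,0,-0.09,0,-1],
  [0,0,-0.09,0,-1],
  [0,0,-0.09,0,-1],
  [0.08,0.04,0,0,-1],
])

```text
t: 21.85
eef_pos: [459.5, 388.9, 420.7]
ee_rot: [-0.002, 0.992, 0.124, 0.004]
force: [0.6, -0.6, 0.3]
gripper_width: 0.0
grasp_force: 0.0
```

Emit:
move_arm([
  [0.09,0.07,0,0,-1],
  [0,0.07,0,0.01,-1],
  [0,0,0,0,-1],
  [0,0,0,0,-1],
])

```text
t: 22.35
eef_pos: [520.2, 330.7, 413.7]
ee_rot: [-0.0, 0.993, 0.119, -0.001]
force: [0.4, -0.1, -0.6]
gripper_width: -0.5
grasp_force: 0.0
```

```bash
python3 - <<'E'
from h import *
where(); rows([(521,328.7,350)],step=500)
E
```

```text
a,l,z [ 75.1   2.2 413.7] 0.23937529650884373
1 x [0.0005, 0.0042, 0.1275]
```

Well above the knob. Lower to about 345, then press in small steps while watching the force.

Emit:
move_arm([
  [0.002,0.004,0.07,0,-1],
  [0,0,0.06,0,-1],
  [0,0,0.01,0,-1],
  [0,0,0.008,0,-1],
  [0,0,0,0,-1],
])

```text
t: 22.98
eef_pos: [522.3, 329.2, 341.6]
ee_rot: [-0.0, 0.993, 0.12, 0.001]
force: [0.5, 0.1, -0.1]
gripper_width: 0.1
grasp_force: 0.0
```

Emit:
move_arm([
  [0,0,0.008,0,-1],
  [0,0,0.008,0,-1],
  [0,0,0,0,-1],
])

```text
t: 23.35
eef_pos: [522.4, 328.8, 332.5]
ee_rot: [-0.0, 0.993, 0.119, 0.001]
force: [0.3, 0.5, 0.4]
gripper_width: -0.1
grasp_force: 0.5
```

Emit:
move_arm([
  [0,0,0.006,0,-1],
  [0,0,0.006,0,-1],
])

```text
t: 23.6
eef_pos: [522.4, 328.8, 326.4]
ee_rot: [-0.0, 0.993, 0.119, 0.001]
force: [0.9, 1.4, 2.7]
gripper_width: -0.0
grasp_force: 1.2
```

Emit:
move_arm([
  [0,0,0.006,0,-1],
  [0,0,0.004,0,-1],
])

```text
t: 23.85
eef_pos: [522.4, 328.8, 321.1]
ee_rot: [-0.0, 0.993, 0.119, 0.0]
force: [0.6, 0.5, 7.5]
gripper_width: 0.0
grasp_force: 4.3
```

Emit:
move_arm([
  [0,0,0.004,0,-1],
])

```text
t: 23.98
eef_pos: [522.4, 328.8, 321.1]
ee_rot: [-0.0, 0.993, 0.119, 0.001]
force: [-1.3, -0.4, 9.9]
gripper_width: 0.3
grasp_force: 5.3
```

Emit:
move_arm([
  [0,0,0.005,0,-1],
  [0,0,0.004,0,-1],
  [0,0,0,0,-1],
])

```text
t: 24.35
eef_pos: [522.5, 328.9, 321.0]
ee_rot: [-0.001, 0.993, 0.119, 0.003]
force: [-3.9, -1.1, 16.7]
gripper_width: -0.1
grasp_force: 8.5
```

Emit:
move_arm([
  [0,0,-0.03,0,-1],
  [0,0,-0.08,0,-1],
  [0,0,-0.1,0,-1],
  [0,0.1,-0.02,0,-1],
  [0,0.1,0,0,-1],
])

```text
t: 24.98
eef_pos: [545.9, 230.9, 430.4]
ee_rot: [0.0, 0.993, 0.12, 0.0]
force: [0.2, -0.1, -0.0]
gripper_width: -0.0
grasp_force: 0.0
```

Emit:
move_arm([
  [0,0.1,0,0,-1],
  [0,0,0,0,-1],
  [0,0,0,0,-1],
])

```text
t: 25.35
eef_pos: [557.4, 183.1, 428.7]
ee_rot: [-0.0, 0.993, 0.119, -0.001]
force: [0.5, 0.4, 0.6]
gripper_width: 0.3
grasp_force: 0.0
```

```bash
python3 - <<'E'
from h import *
import cv2
where(); vang(3)
p,_=capture("side"); cv2.imwrite("pics/s4.png",cv2.resize(p[70:330,150:340,::-1],None,fx=2.3,fy=2.3))
for n in("beaker","tin","timer"): print(n,[np.round(r["at"]) for r in place_of("side",n)[:1]])
print(sense()["t"])
E
```

```text
a,l,z [  74.6 -150.   428.7] 0.2389334003166264
rotator [559. 338.  -1.] a,l [115.  -1.] phi -179.8
rotor [448. 310. 189.] a,l [0. 0.] phi 173.2
bar_end [450. 307. 331.] a,l [ 1. -3.] phi -1.4
valve [480. 316. 312.] a,l [32. -2.] phi -0.8
bolt_top [521. 331. 321.] a,l [76.  3.] phi 1.2
beaker [array([474., 124.,  -1.])]
tin [array([550.,  50.,   1.])]
timer [array([471.,   2.,  -2.])]
27.35
```

View pics/s4.png

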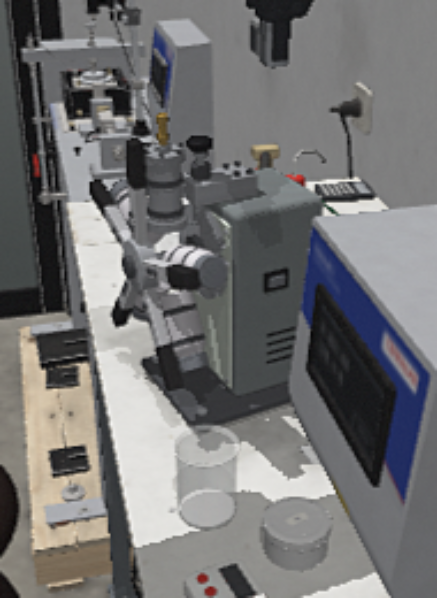

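The brass valve points straight up at (163,125), the knob is down at (200,145), and the bystanders stand where they were. The gripper is clear of everything, so I hand in.

```bash
python3 -c "
from cell import *
print(close_job())"
```

```text
the job is handed in; nothing more can be done
None
```

I handed the job in: the valve stem points up to within about 1.5° by camera, the bolt is pressed down about 15 mm into its notch, and the machine and bystanders measured unmoved; the judge's verdict was not returned.

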